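# Step two tubs under the dosing nozzle on a cross-slide

### The arm

A 6-joint arm with a two-finger parallel gripper is mounted at the origin on the work surface. World frame = base frame: x ahead of the robot, y to its left, z up, the work surface at z = 0. Lengths are in m, angles in rad, forces in N, time in s.
With the tool pointing down it reaches from about 0.325 to 0.775 m from the base axis. Payload 5.5 kg.
Tool frame: the origin (TCP) lies on the centre line of the jaws, within the pads' length; the fingertips stand 11 mm ahead of it and the grasp point (between the pads) lies 8 mm behind it; z points along the fingers, y is the line along which they close (so a half turn about z gives the same grasp; the last joint's range is limited). The gripper opens to 88 mm and grips with 3 to 60 N. Pads are 20 mm wide; open, the fingers measure 115 mm over their backs; the gripper's body (75 mm by 178 mm) begins 61 mm behind the grasp point.
Start: joints at [-1.322, 0.091, 1.231, -0, 1.82, -0.057], TCP at [0.181, -0.572, 0.234] pointing down, gripper open.
Joint ranges: [-2.87, 2.87], [-0.86, 2.18], [0.17, 2.46], [-1.51, 4.65], [0.06, 2.69], [-2.65, 2.65]. Speed limits (rad/s): [2.57, 2.57, 3.01, 3.14, 3.14, 3.14].

### API

Orientations are given as [roll, pitch, yaw] about the fixed x, y, z axes, in that order (R = Rz(yaw) Ry(pitch) Rx(roll)).
In Python, from rig import status, camera, arm gives the robot as it stands. The module is installed in compiled form; this text tells all that it offers.
- The arm moves only by the shell command python3 -m crank 'ROWS'. ROWS is JSON, a list of rows, each a list of 7 numbers: the turn, a rotation vector about the world's x, y, z in degrees, then the shift along the world's x, y, z in cm, then the opening, from 0 (shut) to 1 (fully open). In form: [[wx, wy, wz, tx, ty, tz, claw], ...]. A call has exactly 10 rows; each row shifts and turns the commanded pose from where the row before left it; what a row does not reach is not made up. A row lasts 1/12 s, in which the tool goes at most 41.7 mm and 7.16 degrees, less where a joint would pass 70% of its speed; a pose out of reach is approached as far as the arm can. A call is refused whole if a number of a shift passes 4.17 or a number of a turn 7.16, either way. A call with a gripper value outside its range is refused whole. The fingers move at their own pace and stop on an object; the grip force is fixed at half the most. Time passes only in rows, so rows that do not move let the fingers close, or fill a call up. It gives the time, the measured TCP pose, the force, the opening and the grip force at its end, in the units of the state.
- status.sense(): the state, without advancing time (a new reading comes with each control period).
- camera(name): name is "side" or "top"; returns a dict with "img" (480x640x3 uint8, blue, green, red), "intrinsics" (3x3 intrinsics, pixels), "world_from_camera" (4x4, takes a point from camera to world coordinates). Camera axes: x right, y up, looking along -z (the intrinsics and any distortion apply to the point x, -y, -z); pixel columns grow to the right and rows downward; lengths in m; the calibration is good to about 2 mm. A picture is of the moment at which its call begins. There is no depth.
- arm.close_job(): hands the job in; it is judged then, once.
The state is a dict: "time": time; "joints": joint angles; "joint_vel": joint speeds; "effort": joint torques, N m; "position": TCP position; "ee_rot": TCP orientation; "wrist_force": force on the tool from outside, world axes, zero at the start; "ft_torque": the same for the moment, N m; "opening": finger opening in m; "grasp_force": force on a finger pad.
Only numpy, scipy, OpenCV 4.12 (cv2) and the standard library are available. Lean on these libraries where they do the work, as an engineer would, in place of code of your own. Each camera call takes 0.05 s, during which the arm holds its last target. There are 200 camera calls.

### The job

At the filling station, work the two slides so that the open round tub is centred under the dosing nozzle and pause there for a good second with the slides still, then bring the open square tub centred under the nozzle and leave it there. Do not touch the tubs or the dosing head, keep all three tubs sitting in their pockets, and leave the other things on the table where they are.

Things in the scene. Friction and masses are not known exactly. Their poses are not given: they have to be found in the camera images.
- station: Fixed aluminium base of the cross-slide, 200 mm near-far (its x, pointing away from the robot) by 420 mm left-right (its y). Origin: centre of its underside, on the table; its yaw is the yaw of both slides.
- saddle (a joint): Left-right slide: a grey plate on the base that carries the tray and all on it. 0 = middle of its travel, -0.11 m = fully right (-y of the station), +0.11 m = fully left. Stays where it is left; friction a few newtons.
- saddle_grip (a point): Top centre (about 87 mm above the table) of the saddle's upright black grip: a block 22 mm thick along the station's y (the direction it slides), 56 mm long along x, its sides free from 32 mm above the table up to the top. It stands on a grey tongue (top 32 mm above the table), at the robot's side of the tray, to the right of the tray's grip.
- tray (a joint): Near-far slide of the tray on the saddle. 0 = nearest the robot (-x of the station), 0.10 m = farthest. Stays where it is left; friction a few newtons.
- tray_grip (a point): Top centre (about 88 mm above the table) of the tray's upright black grip: a block 22 mm thick along the station's x (the direction it slides), 56 mm long along y, its sides free from 44 mm above the table up to the top. It stands on an aluminium tongue (top 44 mm above the table), 115 mm towards the robot from the row of tubs.
- tray_floor (a point): Centre of the floor of the tray's middle pocket, 44 mm above the table. The aluminium tray has three square pockets in a row along the station's y, 68 mm apart, with walls 12 mm high; each holds one tub.
- nozzle_tip (a point): Lower end of the steel nozzle cone of the fixed dosing head, 110 mm above the table. The white head (34 mm square, from 135 to 191 mm above the table) hangs on an aluminium arm that runs away from the robot to a steel column 190 mm farther back (top 220 mm above the table).
- round_tub: Open round white tub, 56 mm outer diameter, 50 mm tall, wall 3 mm. Loose in one of the three pockets (which one varies). Origin: centre of its underside, 44 mm above the table, so its rim is at 94 mm.
- square_tub: Open square white tub, 56 x 56 mm, 50 mm tall, wall 3 mm. Loose in another pocket. Origin: centre of its underside.
- lidded_tub: Square white tub closed with a flat lid with a low bar on top, 58 x 58 mm, 56 mm tall over the bar; already filled, not to be used. Loose in the remaining pocket. Origin: centre of its underside.
- bottle: clear closed bottle, 68 mm diameter, 170 mm tall, standing upright on the table. Origin: centre of its underside. Bystander.
- pipette: white hand pipette with eight tips, 225 mm long (along its x), 75 mm wide, 28 mm thick, lying on the table between the robot and the station or beside it. Origin: centre of its underside. Bystander.
- tip_rack: closed tip rack, 85 x 125 x 65 mm, on the table. Origin: centre of its underside. Bystander.
- lid_bin: shallow open white bin, 160 x 220 x 60 mm, holding two loose lids. Origin: centre of its underside. Bystander.
- beaker: open steel beaker, 90 mm diameter, 110 mm tall, standing on the table. Origin: centre of its underside. Bystander.
- doser: The fixed dosing head with its arm, column and foot plate (75 x 130 x 18 mm, under the column). Origin: on the table straight below the nozzle tip; axes parallel to the station's.
Not all that is in view belongs to the job. Leave any red look-alike of the round_tub alone.

How it is judged:
On the way:
1. the open round tub stands still, centred under the nozzle (horizontal distance between round_tub and nozzle_tip below 0.007 m and velocity of joint saddle between -0.006 and 0.006 m/s and velocity of joint tray between -0.006 and 0.006 m/s), for 0.7 s.
At the end, for the whole second after the job is handed in: The open square tub's centre is within 7 mm (horizontally) of the nozzle tip, both slides are still, all three tubs sit upright on the floors of their pockets, and the bystanders are within 30 mm of where they started (horizontal distance between square_tub and nozzle_tip below 0.007 m and velocity of joint saddle between -0.006 and 0.006 m/s and velocity of joint tray between -0.006 and 0.006 m/s and angle between each of round_tub, square_tub, lidded_tub's own z axis and vertical below 0.08 rad and z of round_tub in the frame of tray_floor between -0.004 and 0.004 m and z of square_tub in the frame of tray_floor between -0.004 and 0.004 m and z of lidded_tub in the frame of tray_floor between -0.004 and 0.004 m and distance of each of bottle, pipette, tip_rack, lid_bin, beaker from where it was at the start of the episode below 0.03 m); the robot touches nothing.
It fails at once if a tub is touched by the robot (contact force between any of the fingers, the arm and round_tub above 0.5 N or contact force between any of the fingers, the arm and square_tub above 0.5 N or contact force between any of the fingers, the arm and lidded_tub above 0.5 N).
It fails at once if the dosing head or its stand is touched by the robot (contact force between any of the fingers, the arm and doser above 0.5 N).
It fails at once if a tub tips or comes out of its pocket (angle between any of round_tub, square_tub, lidded_tub's own z axis and vertical above 0.3 rad or z of any of round_tub, square_tub, lidded_tub in the frame of tray_floor above 0.01 m).
It fails at once if a bystander is moved (distance of any of bottle, pipette, tip_rack, lid_bin, beaker from where it was at the start of the episode above 0.03 m).
It also fails if it takes over 58 s, if anything falls off the work surface, if the arm or the gripper's body presses on something with over 40 N, if the wrist force passes 120 N, or if a joint passes its speed limit or range.

## Working session

There is one attempt and no reset: what is moved stays moved. The work goes in short steps, Python scripts to look and compute and a shell command to move; the robot and the scene stay as the last step left them, time stands still between calls to the robot, and variables do not carry over. Pictures are saved under pics/ and viewed, at most 10 in all, crops included, and the job is handed in when it is done.

```bash
mkdir -p pics; python3 - <<'E'
from rig import status,camera
import cv2
print(status.sense())
for n in("top","side"):
    c=camera(n);cv2.imwrite(f"pics/{n}0.png",c["img"]);print(c["intrinsics"],c["world_from_camera"],[k for k in c])
E
```

```text
{'time': 0.0, 'joints': array([-1.32167867e+00,  9.18695680e-02,  1.23188084e+00, -1.42181667e-05,
        1.81980995e+00, -5.67296867e-02]), 'joint_vel': array([-0.00123748, -0.00012432,  0.00084541,  0.0016769 , -0.00124133,
       -0.00042555]), 'effort': array([-2.01938776e-03, -4.46456265e+01, -4.06454480e+01,  6.95136096e-02,
        2.90397514e-02, -1.46905622e-04]), 'position': array([ 0.1805686 , -0.57189119,  0.23250331]), 'ee_rot': array([-3.13962734e+00, -9.78027819e-05,  3.05843758e-01]), 'wrist_force': array([-0.63864818,  0.62033095,  0.08876197]), 'ft_torque': array([-0.01963645,  0.043328  ,  0.03489404]), 'grasp_force': 0.0, 'opening': 0.08812751541313062}
[[492.61220014   0.         322.98000764]
 [  0.         492.61220014 239.06841184]
 [  0.           0.           1.        ]] [[ 0.00785488  0.99662543 -0.08170714  0.37901713]
 [-0.9998825   0.00675228 -0.01376214 -0.01887439]
 [-0.01316399  0.08180564  0.99656136  1.39828237]
 [ 0.          0.          0.          1.        ]] ['img', 'intrinsics', 'world_from_camera']
[[543.23390736   0.         314.85864487]
 [  0.         543.23390736 240.23048083]
 [  0.           0.           1.        ]] [[-0.94377844  0.23760603 -0.22983827  0.14816458]
 [-0.3303705  -0.65325146  0.68126196  0.95245029]
 [ 0.01172976  0.71889213  0.69502267  1.10076055]
 [ 0.          0.          0.          1.        ]] ['img', 'intrinsics', 'world_from_camera']
```

View pics/top0.png

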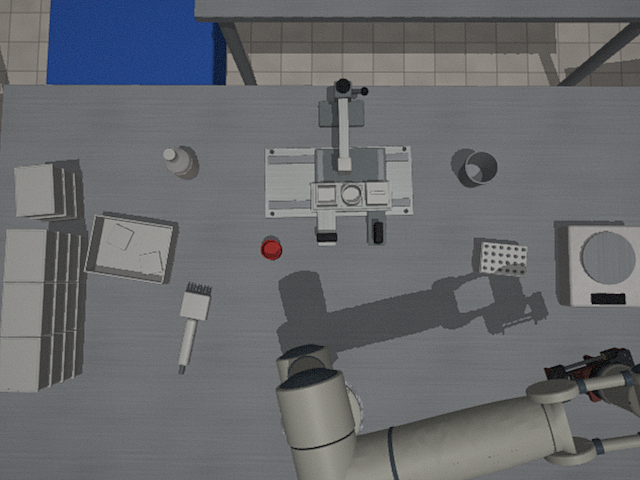

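View pics/side0.png

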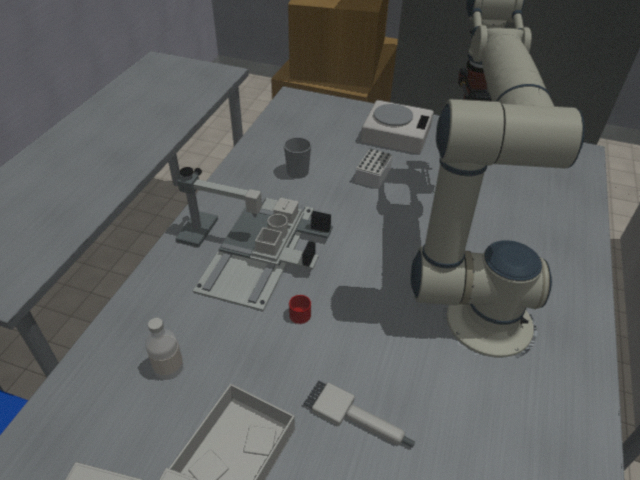

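The top view shows the station around (338,182), the tray with tubs at (327,194), (351,194) and (377,194), the grips at (327,237) (tray) and (378,232) (saddle), and the head at (344,164). A red cup, a look-alike, stands at (271,249). Enlarging both views.

```bash
python3 - <<'E'
import cv2
a=cv2.imread("pics/top0.png")[135:255,255:415]
cv2.imwrite("pics/topc.png",cv2.resize(a,None,fx=5,fy=5,interpolation=cv2.INTER_CUBIC))
a=cv2.imread("pics/side0.png")[160:310,165:345]
cv2.imwrite("pics/sidec.png",cv2.resize(a,None,fx=4,fy=4,interpolation=cv2.INTER_CUBIC))
E
```

```text
(no output)
```

View pics/topc.png

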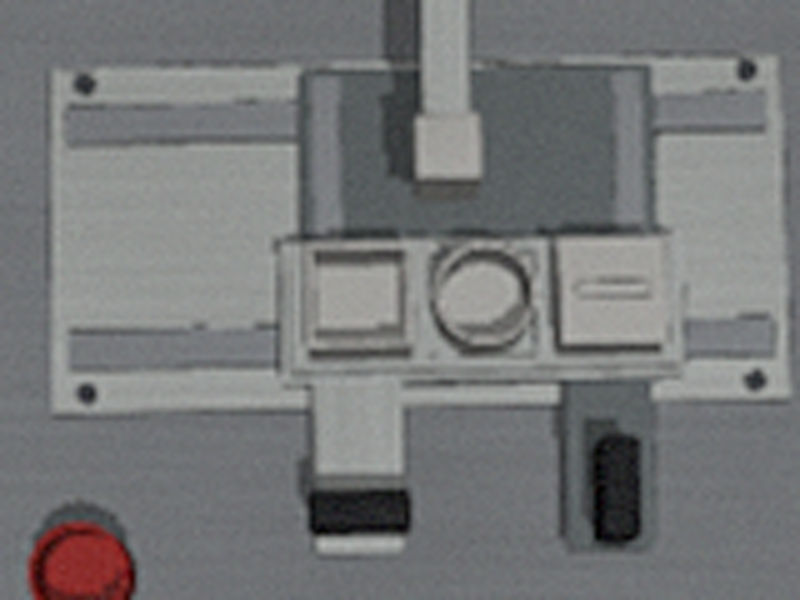

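View pics/sidec.png

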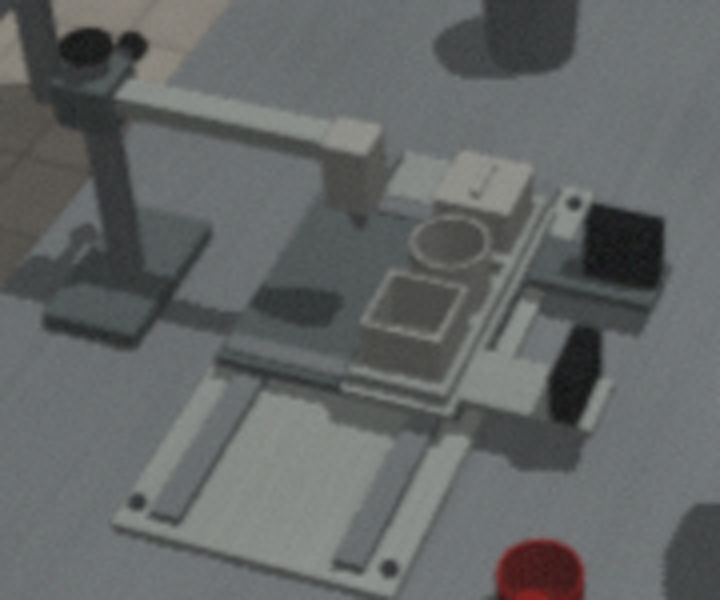

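Candidates for "round tub": the white round one at top crop (482,298), in the middle pocket, and the red cup at (82,570). The white one in the pocket fits; the red one is the look-alike. The open square tub is in the left pocket at (360,300), and the lidded one, with its bar, is in the right pocket at (617,290). In the side crop the nozzle tip is at (360,224).

```bash
cat > h.py <<'E'
import numpy as np
from rig import camera
def cal(n):
    c=camera(n); return c["intrinsics"],c["world_from_camera"]
C={n:cal(n) for n in("top","side")}
CR={"top":(255,135,5),"side":(165,160,4)}
def full(n,p):
    x,y,s=CR[n]; return ((p[0]+.5)/s-.5+x,(p[1]+.5)/s-.5+y)
def ray(n,p,crop=True):
    if crop:p=full(n,p)
    K,T=C[n]; d=np.array([(p[0]-K[0,2])/K[0,0],-(p[1]-K[1,2])/K[1,1],-1])
    return T[:3,3],T[:3,:3]@d
def atz(n,p,z,crop=True):
    o,d=ray(n,p,crop); return o+d*(z-o[2])/d[2]
def tri(a,b,crop=True):
    A=0;B=0
    for n,p in(("top",a),("side",b)):
        o,d=ray(n,p,crop);d=d/np.linalg.norm(d);M=np.eye(3)-np.outer(d,d);A=A+M;B=B+M@o
    X=np.linalg.solve(A,B);o,d=ray("top",a,crop);return X
E
python3 - <<'E'
from h import *
np.set_printoptions(precision=4,suppress=True)
s=[atz("top",p,.02)for p in((85,84),(747,70),(755,380),(87,394))]
for p in s:print("screw",p)
for a,b in((0,1),(3,2)):
    d=s[a]-s[b];print("yaw deg",np.degrees(np.arctan2(-d[0],d[1])),np.linalg.norm(d))
print("round tri",tri((482,298),(451,242)),"top@94",atz("top",(482,298),.094),"side",atz("side",(451,242),.094))
print("sq tri",tri((360,301),(415,304)),"top",atz("top",(360,301),.094),"side",atz("side",(415,304),.094))
print("lid top",atz("top",(614,292),.096),"side",atz("side",(485,180),.1))
print("nozzle side",atz("side",(360,222),.110))
print("head tri",tri((449,146),(353,135)),atz("top",(449,146),.191),atz("side",(353,135),.191))
print("traygrip top",atz("top",(360,511),.088),[atz("top",p,.088) for p in((310,490),(408,490),(310,532),(408,532))])
print("saddlegrip",[atz("top",p,.087) for p in((617,434),(617,542),(594,490),(640,490),(617,488))])
print("saddlegrip side", [atz("side",p,.087) for p in((590,206),(664,217),(664,240),(587,228))])
print("traygrip side", [atz("side",p,.088) for p in((578,328),(600,326),(560,375))])
E
```

```text
screw [0.742  0.1487 0.02  ]
screw [ 0.7518 -0.2283  0.02  ]
screw [ 0.574  -0.2318  0.02  ]
screw [0.5638 0.1447 0.02  ]
yaw deg 1.4831196021981876 0.3771318184195771
yaw deg 1.5567823663763556 0.37659329408036973
round tri [ 0.6062 -0.0751  0.0933] top@94 [ 0.6069 -0.0749  0.094 ] side [ 0.6051 -0.0745  0.094 ]
sq tri [ 0.605  -0.0096  0.0928] top [ 0.6049 -0.0096  0.094 ] side [ 0.6043 -0.0085  0.094 ]
lid top [ 0.6102 -0.1452  0.096 ] side [ 0.6046 -0.1377  0.1   ]
nozzle side [ 0.6643 -0.0558  0.11  ]
head tri [ 0.6653 -0.0546  0.1879] [ 0.6663 -0.054   0.191 ] [ 0.6616 -0.0513  0.191 ]
traygrip top [ 0.4926 -0.0104  0.088 ] [array([0.5037, 0.0164, 0.088 ]), array([ 0.504, -0.036,  0.088]), array([0.4812, 0.0162, 0.088 ]), array([ 0.4815, -0.0361,  0.088 ])]
saddlegrip [array([ 0.5349, -0.1476,  0.087 ]), array([ 0.477 , -0.1475,  0.087 ]), array([ 0.5048, -0.1353,  0.087 ]), array([ 0.5049, -0.1598,  0.087 ]), array([ 0.5059, -0.1475,  0.087 ])]
saddlegrip side [array([ 0.53  , -0.1509,  0.087 ]), array([ 0.4769, -0.1577,  0.087 ]), array([ 0.4694, -0.1345,  0.087 ]), array([ 0.5242, -0.128 ,  0.087 ])]
traygrip side [array([ 0.4957, -0.03  ,  0.088 ]), array([ 0.4825, -0.0368,  0.088 ]), array([0.4919, 0.0156, 0.088 ])]
```

Measured: yaw is about 1.5°. The nozzle is at (0.665, -0.0545), the round tub at (0.606, -0.075) and the square tub at (0.605, -0.009). The tub rims triangulate to 93 mm, which matches the text. The tray grip (56 mm along y) can be grasped along y with the tool at yaw 1.5°, so that one grasp moves both slides. I'll go over it high.

```bash
python3 -m crank '[[0,0,-1.6,2,3.5,0,1],[0,0,-1.6,2,3.5,0,1],[0,0,-1.6,2,3.5,0,1],[0,0,-1.6,2,3.5,0,1],[0,0,-1.6,2,3.5,0,1],[0,0,-1.6,2,3.5,0,1],[0,0,-1.6,2,3.5,0,1],[0,0,-1.6,2,3.5,0,1],[0,0,-1.6,2,3.5,0,1],[0,0,-1.6,2,3.5,0,1]]'
python3 -m crank '[[0,0,0,1.6,3,0,1],[0,0,0,1.6,3,0,1],[0,0,0,1.6,3,0,1],[0,0,0,1.6,3,0,1],[0,0,0,1.6,3,0,1],[0,0,0,1.6,3,0,1],[0,0,0,1.6,3,0,1],[0,0,0,0,0,0,1],[0,0,0,0,0,0,1],[0,0,0,0,0,0,1]]'
```

```text
time: 1.03
position: [0.381, -0.2203, 0.2337]
ee_rot: [3.141, -0.0, 0.025]
wrist_force: [1.1, 0.3, -0.5]
opening: 0.0875
grasp_force: 0.0
time: 1.87
position: [0.4924, -0.0125, 0.2334]
ee_rot: [3.141, 0.001, 0.027]
wrist_force: [-0.3, 0.2, -0.1]
opening: 0.0879
grasp_force: 0.0
```

```bash
python3 -m crank '[[0,0,0,0,0.2,-3,1],[0,0,0,0,0,-3,1],[0,0,0,0,0,-3,1],[0,0,0,0,0,-2.5,1],[0,0,0,0,0,-1,1],[0,0,0,0,0,-1,1],[0,0,0,0,0,0,1],[0,0,0,0,0,0,1],[0,0,0,0,0,0,1],[0,0,0,0,0,0,1]]'
python3 - <<'E'
from rig import camera
import cv2
a=[cv2.resize(camera(n)["img"][y:y+150,x:x+160],None,fx=2.5,fy=2.5,interpolation=cv2.INTER_CUBIC) for n,x,y in(("top",255,130),("side",200,170))]
cv2.imwrite("pics/g1.png",cv2.hconcat(a))
E
```

```text
time: 2.7
position: [0.4936, -0.0103, 0.1006]
ee_rot: [3.141, -0.003, 0.026]
wrist_force: [0.3, 0.4, -0.3]
opening: 0.0879
grasp_force: 0.0
```

View pics/g1.png

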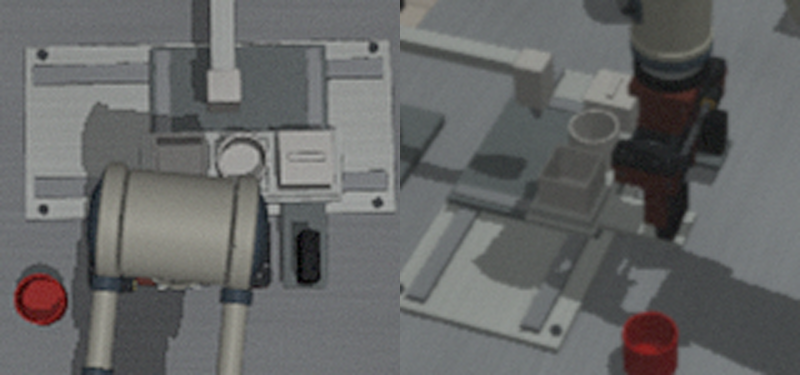

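The open fingers straddle the tray grip, clear of the tubs and the saddle grip; top crop: wrist over (180,225), tubs at (180,155), (240,157), (305,157). Next I'll lower and close.

```bash
python3 -m crank '[[0,0,0,0,0,-1,1],[0,0,0,0,0,-1,1],[0,0,0,0,0,-1.2,1],[0,0,0,0,0,0,1],[0,0,0,0,0,0,0.6],[0,0,0,0,0,0,0.5],[0,0,0,0,0,0,0.5],[0,0,0,0,0,0,0.5],[0,0,0,0,0,0,0.5],[0,0,0,0,0,0,0.5]]'
```

```text
time: 3.63
position: [0.4929, -0.0101, 0.0671]
ee_rot: [-3.141, -0.001, 0.027]
wrist_force: [0.2, 0.1, 1.8]
opening: 0.0561
grasp_force: 30.0
```

```bash
python3 -m crank '[[0,0,0,0.3,0.1,0,0.5],[0,0,0,0.6,0.2,0,0.5],[0,0,0,0.7,0.3,0,0.5],[0,0,0,0.8,0.3,0,0.5],[0,0,0,0.8,0.3,0,0.5],[0,0,0,0.8,0.3,0,0.5],[0,0,0,0.7,0.2,0,0.5],[0,0,0,0.6,0.2,0,0.5],[0,0,0,0.4,0.1,0,0.5],[0,0,0,0.2,0.03,0,0.5]]'
python3 -m crank '[[0,0,0,0,0,0,0.5],[0,0,0,0,0,0,0.5],[0,0,0,0,0,0,0.5],[0,0,0,0,0,0,0.5],[0,0,0,0,0,0,0.5],[0,0,0,0,0,0,0.5],[0,0,0,0,0,0,0.5],[0,0,0,0,0,0,0.5],[0,0,0,0,0,0,0.5],[0,0,0,0,0,0,0.5]]'
python3 - <<'E'
from rig import camera
import cv2
cs={n:camera(n)["img"] for n in("top","side")}
cv2.imwrite("pics/m1t.png",cs["top"]);cv2.imwrite("pics/m1s.png",cs["side"])
cv2.imwrite("pics/m1.png",cv2.resize(cs["side"][180:255,220:320],None,fx=8,fy=8,interpolation=cv2.INTER_CUBIC))
E
```

```text
time: 4.47
position: [0.553, 0.0105, 0.0671]
ee_rot: [3.141, -0.001, 0.027]
wrist_force: [-2.5, -3.5, 6.3]
opening: 0.056
grasp_force: 30.0
time: 5.3
position: [0.5521, 0.0104, 0.0671]
ee_rot: [-3.141, -0.002, 0.027]
wrist_force: [2.0, 0.8, 5.2]
opening: 0.0558
grasp_force: 30.0
```

View pics/m1.png

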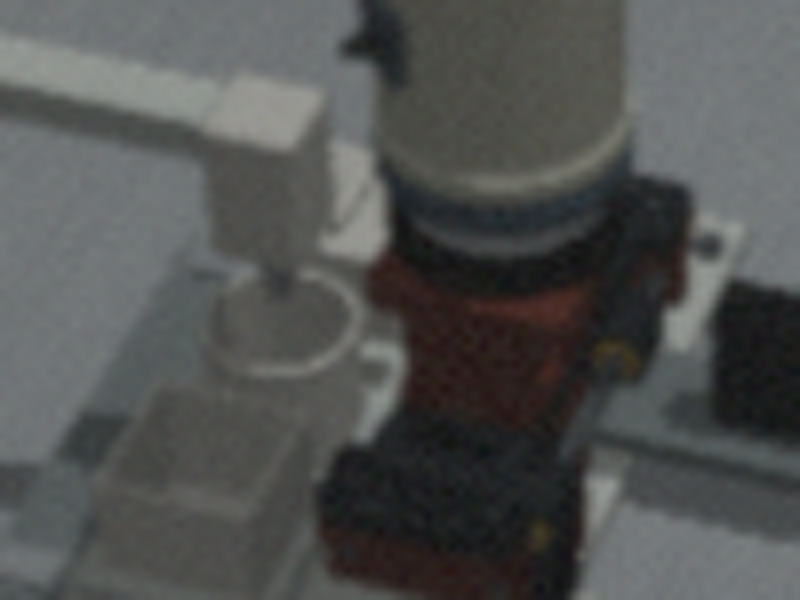

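The side crop shows the nozzle tip at about (281,295), over the round rim (left edge 207, right 363, bottom 376, top about 268; centre about (285,322)). I'll compute the error within this one view.

```bash
python3 - <<'E'
from h import *
CR["side"]=(220,180,8)
np.set_printoptions(precision=4,suppress=True)
n=atz("side",(281,294),.110)
print(n,[atz("side",p,.094) for p in((207,318),(363,322),(285,322))])
# project rim circles centred beneath nozzle for comparison
K,T=C["side"]
def proj(P):
    q=T[:3,:3].T@(P-T[:3,3]);u=K[0,2]+K[0,0]*q[0]/-q[2];v=K[1,2]-K[1,1]*q[1]/-q[2]
    return ((u-220+.5)*8-.5,(v-180+.5)*8-.5)
c=np.array([n[0],n[1],.094]);r=np.array([proj(c+.028*np.array([np.cos(t),np.sin(t),0])) for t in np.linspace(0,6.28,180)])
print("expected rim l,r,t,b",r[:,0].min(),r[:,0].max(),r[:,1].min(),r[:,1].max(),proj(c))
# head bottom check: expect tip below head top face centre
CR["side"]=(165,160,4)
print("tip in initial crop",atz("side",(360,224),.11))
CR["side"]=(220,180,8)
print("head top side",atz("side",(266,110),.191))
import cv2
f=cv2.imread("pics/m1t.png")[120:210,290:400]
cv2.imwrite("pics/m1tc.png",cv2.resize(f,None,fx=6,fy=6,interpolation=cv2.INTER_CUBIC))
E
```

```text
[ 0.6622 -0.0514  0.11  ] [array([ 0.6894, -0.0473,  0.094 ]), array([ 0.6379, -0.0639,  0.094 ]), array([ 0.6633, -0.0547,  0.094 ])]
expected rim l,r,t,b 202.56841742210736 365.28045930351664 275.1972891803998 383.6639304246248 (np.float64(284.02144595966956), np.float64(328.7035501043381))
tip in initial crop [ 0.6635 -0.0539  0.11  ]
head top side [ 0.6619 -0.0515  0.191 ]
```

View pics/m1tc.png

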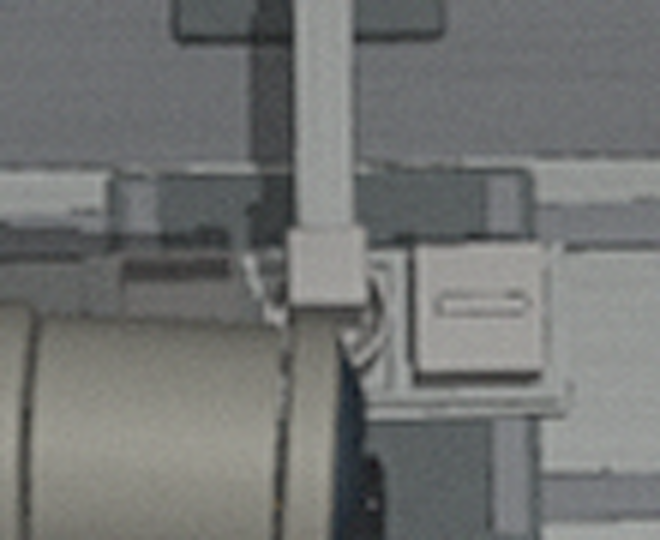

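```bash
python3 - <<'E'
from h import *
CR["top"]=(290,120,6)
np.set_printoptions(precision=4,suppress=True)
print("head",atz("top",(327,266),.191),[atz("top",p,.191) for p in((289,266),(366,266),(327,229),(327,303))])
print("lid",atz("top",(480,308),.095),"lid before")
CR["top"]=(255,135,5);print(atz("top",(614,291),.095))
CR["top"]=(290,120,6)
K,T=C["top"]
def proj(P):
    q=T[:3,:3].T@(P-T[:3,3]);u=K[0,2]+K[0,0]*q[0]/-q[2];v=K[1,2]-K[1,1]*q[1]/-q[2]
    return ((u-290+.5)*6-.5,(v-120+.5)*6-.5)
h=atz("top",(327,266),.191)
c=np.array([h[0],h[1],.094]);print("under head rim centre, right, bottom",proj(c),proj(c+[0,-.028,0]),proj(c-[.028,0,0]))
import cv2
f=cv2.imread("pics/m1t.png")[150:190,325:365]
g=cv2.imread("pics/m1s.png")[185:235,235:275]
f=cv2.resize(f,(400,400),interpolation=cv2.INTER_CUBIC);g=cv2.resize(g,(400,500),interpolation=cv2.INTER_CUBIC)[:400+100]
f=cv2.copyMakeBorder(f,0,100,0,0,cv2.BORDER_CONSTANT)
cv2.imwrite("pics/z.png",cv2.convertScaleAbs(cv2.hconcat([f,g]),alpha=1.5))
E
```

```text
head [ 0.666  -0.0533  0.191 ] [array([ 0.666 , -0.0375,  0.191 ]), array([ 0.6661, -0.0694,  0.191 ]), array([ 0.6816, -0.0532,  0.191 ]), array([ 0.6505, -0.0533,  0.191 ])]
lid [ 0.6701 -0.1244  0.095 ] lid before
[ 0.6109 -0.1453  0.095 ]
under head rim centre, right, bottom (np.float64(320.59998618744714), np.float64(316.68253809045433)) (np.float64(383.2104445623837), np.float64(316.98848963900946)) (np.float64(320.3159834821853), np.float64(378.4505770141486))
```

View pics/z.png

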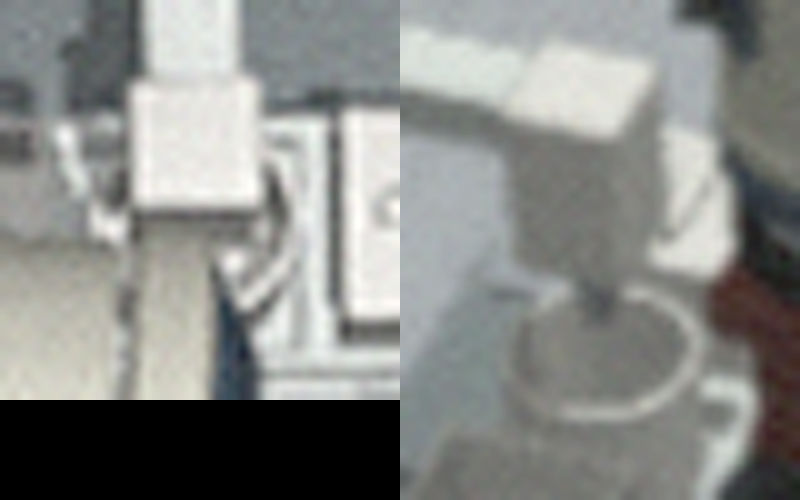

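Both views say the tub sits about 2 mm too far right (-y). I'll shift +2 mm in y, then pause.

```bash
python3 -m crank '[[0,0,0,0,0.1,0,0.5],[0,0,0,0,0.1,0,0.5],[0,0,0,0,0,0,0.5],[0,0,0,0,0,0,0.5],[0,0,0,0,0,0,0.5],[0,0,0,0,0,0,0.5],[0,0,0,0,0,0,0.5],[0,0,0,0,0,0,0.5],[0,0,0,0,0,0,0.5],[0,0,0,0,0,0,0.5]]'
python3 -m crank '[[0,0,0,0,0,0,0.5],[0,0,0,0,0,0,0.5],[0,0,0,0,0,0,0.5],[0,0,0,0,0,0,0.5],[0,0,0,0,0,0,0.5],[0,0,0,0,0,0,0.5],[0,0,0,0,0,0,0.5],[0,0,0,0,0,0,0.5],[0,0,0,0,0,0,0.5],[0,0,0,0,0,0,0.5]]'
python3 - <<'E'
from rig import camera
import cv2
s=camera("side")["img"];cv2.imwrite("pics/m2s.png",s)
print(s[205:225,250:260].mean(2).astype(int))
E
python3 -m crank '[[0,0,0,0,0,0,0.5],[0,0,0,0,0,0,0.5],[0,0,0,0,0,0,0.5],[0,0,0,0,0,0,0.5],[0,0,0,0,0,0,0.5],[0,0,0,0,0,0,0.5],[0,0,0,0,0,0,0.5],[0,0,0,0,0,0,0.5],[0,0,0,0,0,0,0.5],[0,0,0,0,0,0,0.5]]'
```

```text
time: 6.43
position: [0.552, 0.0121, 0.0671]
ee_rot: [3.142, -0.001, 0.026]
wrist_force: [2.5, -1.2, 5.2]
opening: 0.0559
grasp_force: 30.0
time: 7.27
position: [0.5521, 0.0121, 0.0671]
ee_rot: [3.142, -0.001, 0.027]
wrist_force: [2.5, -1.5, 5.0]
opening: 0.0556
grasp_force: 30.0
[[ 82  77  77  76  76  76  84  86  83  88]
 [ 79  80  76  77  80  76  83  88  84  89]
 [ 76  77  79  78  77  80  83  85  87  88]
 [ 74  76  80  79  76  75  82  86  85  88]
 [ 79  74  73  78  78  78  80  86  86  91]
 [ 74  80  76  80  76  77  81  85  87 101]
 [ 81  79  77  74  77  79  79  84  86 102]
 [ 92  83  77  77  76  76  78  78  87  83]
 [112  99  76  66  74  74  78  92  93  88]
 [117 103  79  59  62  62  76  98 105  98]
 [115  95  76  65  59  58  69  80  83  96]
 [ 90  85  82  74  63  62  68  73  78  77]
 [ 85  86  84  79  74  69  75  77  76  77]
 [ 90  87  85  83  78  78  75  79  77  75]
 [ 88  86  86  81  80  79  75  74  81  75]
 [ 86  83  82  84  80  79  80  77  79  80]
 [ 86  86  85  83  81  79  80  76  75  75]
 [ 87  86  83  82  79  78  77  80  76  74]
 [ 84  86  84  80  76  81  77  74  75  77]
 [ 89  88  86  85  79  80  76  77  79  86]]
time: 8.15
position: [0.5521, 0.0121, 0.0671]
ee_rot: [3.142, -0.001, 0.027]
wrist_force: [1.7, -1.3, 5.3]
opening: 0.0559
grasp_force: 30.0
```

The round tub has paused for over 1.5 s, centred. Next I'll bring the square tub about 66.5 mm to the right along the station's y.

```bash
python3 -m crank '[[0,0,0,0,-0.3,0,0.5],[0,0,0,0.02,-0.6,0,0.5],[0,0,0,0.02,-0.8,0,0.5],[0,0,0,0.02,-0.9,0,0.5],[0,0,0,0.03,-0.9,0,0.5],[0,0,0,0.02,-0.9,0,0.5],[0,0,0,0.02,-0.9,0,0.5],[0,0,0,0.02,-0.7,0,0.5],[0,0,0,0.02,-0.45,0,0.5],[0,0,0,0,-0.2,0,0.5]]'
python3 -m crank '[[0,0,0,0,0,0,0.5],[0,0,0,0,0,0,0.5],[0,0,0,0,0,0,0.5],[0,0,0,0,0,0,0.5],[0,0,0,0,0,0,0.5],[0,0,0,0,0,0,0.5],[0,0,0,0,0,0,0.5],[0,0,0,0,0,0,0.5],[0,0,0,0,0,0,0.5],[0,0,0,0,0,0,0.5]]'
python3 - <<'E'
from rig import camera
import cv2
t=camera("top")["img"];s=camera("side")["img"]
f=cv2.resize(t[150:190,325:365],(400,400),interpolation=cv2.INTER_CUBIC);g=cv2.resize(s[185:225,235:275],(400,400),interpolation=cv2.INTER_CUBIC)
cv2.imwrite("pics/z2.png",cv2.convertScaleAbs(cv2.hconcat([f,g]),alpha=1.5))
E
```

```text
time: 8.98
position: [0.5537, -0.0543, 0.0671]
ee_rot: [-3.141, -0.001, 0.027]
wrist_force: [2.5, 2.0, 5.2]
opening: 0.0559
grasp_force: 30.0
time: 9.82
position: [0.5537, -0.0545, 0.0671]
ee_rot: [3.141, -0.001, 0.026]
wrist_force: [3.2, -1.6, 5.7]
opening: 0.0559
grasp_force: 30.0
```

View pics/z2.png

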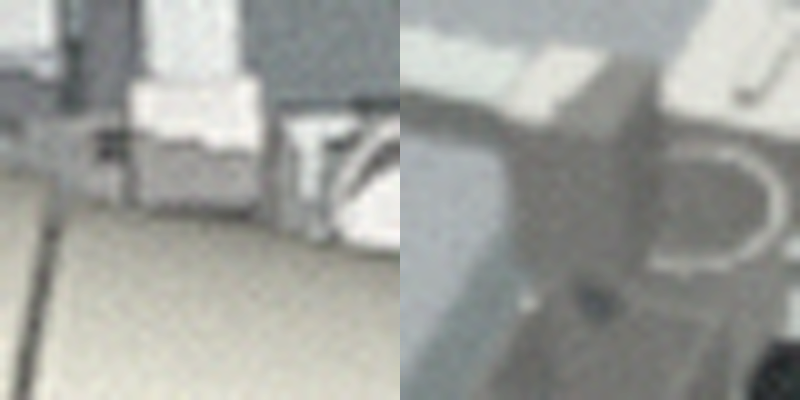

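```bash
python3 -m crank '[[0,0,0,0,0,0,0.7],[0,0,0,0,0,0,0.8],[0,0,0,0,0,0,1],[0,0,0,0,0,0,1],[0,0,0,0,0,0,1],[0,0,0,0,0,0,1],[0,0,0,0,0,0.5,1],[0,0,0,0,0,1,1],[0,0,0,0,0,2,1],[0,0,0,0,0,3,1]]'
python3 -m crank '[[0,0,0,0,0,3,1],[0,0,0,0,0,3,1],[0,0,0,0,0,3,1],[0,0,0,-1.5,-3,1,1],[0,0,0,-1.5,-3.5,0,1],[0,0,0,-1.5,-3.5,0,1],[0,0,0,-1.5,-3.5,0,1],[0,0,0,-1.5,-3.5,0,1],[0,0,0,-1.5,-3.5,0,1],[0,0,0,-1.5,-3.5,0,1]]'
python3 -m crank '[[0,0,0,-1.5,-3.5,0,1],[0,0,0,-1.5,-3.5,0,1],[0,0,0,-1.5,-3.5,0,1],[0,0,0,-1.5,-3.5,0,1],[0,0,0,-1.5,-3.5,0,1],[0,0,0,0,0,0,1],[0,0,0,0,0,0,1],[0,0,0,0,0,0,1],[0,0,0,0,0,0,1],[0,0,0,0,0,0,1]]'
python3 - <<'E'
from rig import camera
import cv2,numpy as np
t=camera("top")["img"];s=camera("side")["img"]
cv2.imwrite("pics/ft.png",t);cv2.imwrite("pics/fs.png",s)
f=cv2.resize(t[145:220,325:395],(400,429),interpolation=cv2.INTER_CUBIC);g=cv2.resize(s[185:239,230:280],(400,432),interpolation=cv2.INTER_CUBIC)[:429]
cv2.imwrite("pics/z3.png",cv2.convertScaleAbs(cv2.hconcat([f,g]),alpha=1.5))
E
```

```text
time: 10.75
position: [0.552, -0.0542, 0.1303]
ee_rot: [-3.141, 0.005, 0.027]
wrist_force: [0.6, 0.1, 0.4]
opening: 0.0877
grasp_force: 0.0
time: 11.58
position: [0.4473, -0.2959, 0.2332]
ee_rot: [3.14, -0.002, 0.027]
wrist_force: [1.0, -0.1, 0.7]
opening: 0.0874
grasp_force: 0.0
time: 12.42
position: [0.3742, -0.4683, 0.2324]
ee_rot: [3.141, -0.001, 0.028]
wrist_force: [-0.5, 0.1, 1.0]
opening: 0.0877
grasp_force: 0.0
```

View pics/z3.png

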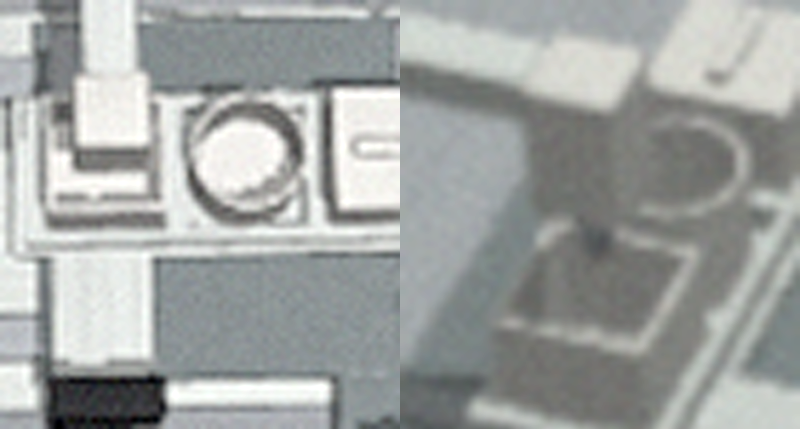

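```bash
python3 - <<'E'
from h import *
np.set_printoptions(precision=4,suppress=True)
CR["side"]=(230,185,8);CR["top"]=(325,145,400/70)
print("side tip",[atz("side",(198,v),.11) for v in(240,246,252)],"sq",atz("side",(195,286),.094))
print([atz("side",p,.094) for p in((145,222),(297,250),(240,350),(97,322))])
h=atz("top",(112,110),.191);print("top head",h,"sq y",[atz("top",p,.094) for p in((45,160),(165,160),(105,160))])
print("round",atz("top",(244,160),.094), "tray grip",atz("top",(107,400),.088))
E
```

```text
side tip [array([ 0.6661, -0.0577,  0.11  ]), array([ 0.6648, -0.0548,  0.11  ]), array([ 0.6636, -0.052 ,  0.11  ])] sq [ 0.6657 -0.0516  0.094 ]
[array([ 0.6958, -0.0764,  0.094 ]), array([ 0.6399, -0.081 ,  0.094 ]), array([ 0.6381, -0.027 ,  0.094 ]), array([ 0.6897, -0.0232,  0.094 ])]
top head [ 0.6662 -0.0535  0.191 ] sq y [array([ 0.6653, -0.0249,  0.094 ]), array([ 0.6656, -0.0813,  0.094 ]), array([ 0.6654, -0.0531,  0.094 ])]
round [ 0.6657 -0.1184  0.094 ] tray grip [ 0.5526 -0.0547  0.088 ]
```

The last picture shows the square rim centred under the nozzle, at (0.6655, -0.0525) against (0.6655, -0.054). All three tubs are upright in their pockets, and the arm is clear. I'll hand in now.

```bash
python3 -c "
from rig import arm
print(arm.close_job())"
```

```text
the job is handed in; nothing more can be done
None
```

The job is handed in: the round tub paused under the nozzle for about 1.7 s, and the square tub was then left there, both about 2 mm off centre by my measurements; the hand-in returned no verdict.

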